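Tea canister to the reader bay on the cup's side

ROBOT

A 6-joint arm with a two-finger parallel gripper is mounted at the origin on the work surface. World frame = base frame: x ahead of the robot, y to its left, z up, the work surface at z = 0. Lengths are in m, angles in rad, forces in N, time in s.
With the tool pointing down it reaches from about 0.35 to 0.775 m from the base axis. Payload 5.5 kg.
Tool frame: the origin (TCP) lies midway between the tips of the shut fingers; the grasp point (between the pads) lies grip_point_offset behind it (grip_point_offset is the distance from the TCP to the grasp point, in m); z points along the fingers, y is the direction in which the jaws open and shut (so a half turn about z gives the same grasp; the last joint's range is limited). The gripper opens to 85 mm and grips with 20 to 120 N. Pads are 22 mm wide; open, the fingers measure 114 mm over their backs; the gripper's body (76 mm by 85 mm) begins 54 mm behind the grasp point. The pads swing forward as they close: fully open they stand 13 mm farther back than shut.
Start: joints at [1.059, 0.313, 0.046, 1.304, 0, 1.431], TCP at [0.209, 0.536, 0.231] pointing down, gripper open.
Joint ranges: [-2.76, 2.76], [-0.86, 1.69], [-1.03, 1.26], [-2.2, 2.34], [-1.47, 1.5], [-3.14, 3.14]. Speed limits (rad/s): [2.57, 2.57, 3.14, 3.14, 3.14, 3.14].

INTERFACE

Orientations are given as a unit quaternion [w, x, y, z].
In Python, from workcell import * gives the robot as it stands.
- The arm moves only by the tool send_rows, never from a script. Its argument "series" is one flat list of numbers, 7 for each row, row after row: the shift along the tool's x, y, z in cm, then the turn, a rotation vector about the tool's x, y, z in degrees, then the opening, from 0 (shut) to 1 (fully open). A call has 1 to 10 rows; each row is the pose to reach, as a shift and turn from the pose commanded when the call began, along the tool's axes at that moment; what a row does not reach only later rows make up. A row lasts 1/12 s, in which the tool goes at most 41.7 mm and 7.16 degrees, less where a joint would pass 70% of its speed; a pose out of reach is approached as far as the arm can. A call with a gripper value outside its range is refused whole. The fingers move at their own pace and stop on an object; "newtons" is the grip in N (left out, the last holds). Time passes only in rows, so rows that repeat a pose let the fingers close. It gives the time, the measured TCP pose, the force and the opening at its end, in the units of the state.
- get_state(): the state, without advancing time (a new reading comes with each control period).
- read_camera(name): name is "scene" or "top" or "wrist"; returns the picture (384x512x3 uint8, blue, green, red); there is no depth.
- camera_info(name): a dict with "K" (3x3 intrinsics, pixels), "xyz" and "attitude" of the camera in the world. Camera axes: x right, y down, z forward; pixel columns grow to the right and rows downward; lengths in m; the calibration is good to about 2 mm. The wrist camera is an equidistant fisheye: a pixel r from the principal point sees the ray r / f radians off the axis. A picture is of the moment at which its call begins: read the wrist's pose just before it. camera_info takes no time and is no camera call; for the wrist camera it gives the pose at the moment of the call.
- hand_in(): hands the job in, once; it reports no verdict.
Trained networks look in the newest picture that a camera, given by its name, has taken for a name from the list of things; names that differ only in an ending like _2 or _b are one class to them, and where a whole thing is asked for, a point or a joint stands for the part that bears it (a point fixed in the world has none). Each returns a list of dicts, best first, with "p" (0 to 1); they miss things now and then, are a little off and sometimes report something else, mostly with a low value. They report only what shows in the picture. A call takes as long as a camera call. They do not tell look-alikes from the thing itself.
- silhouettes(camera, label): "pixels" (384x512 bool, what is visible of it) and "box" ([left, top, width, height] in pixels, round what is visible of it).
The state is a dict: "clock": time; "joint_pos": joint angles; "qvel": joint speeds; "tau": joint torques, N m; "tcp_pos": TCP position; "orientation": TCP orientation; "wrist_force": force on the tool from outside, world axes, zero at the start; "ft_torque": the same for the moment, N m; "finger_gap": finger opening in m.
Only numpy, scipy, OpenCV 4.12 (cv2) and the standard library are available. Lean on these libraries where they do the work, as an engineer would, in place of code of your own. Each camera call takes 0.05 s, during which the arm holds its last target. There are 200 camera calls.

TASK

A glass cup is set out behind one of the two bays of the label reader, a small bowl behind the other: take the tea canister out of the rolling guide and stand it gently in the bay on the cup's side, upright on the base plate, with its label squarely facing the reader block between the bays. The walls allow only one way of gripping at each end, so put the canister down on the open counter and take it again the other way. Keep it upright throughout, and leave everything else where it stands.

Things in the scene. Friction and masses are not known exactly. Their poses are not given: they have to be found in the camera images.
- canister_mid (a point): Centre (half-way up, 39 mm above the underside) of the tea canister: upright steel cylinder, diameter 52 mm, 78 mm tall, flat wooden lid, about 0.25 kg. Its x axis points to its label side, z up. A thin steel bar inlaid in the lid runs from the middle to the label side. It starts upright in the rolling guide's channel, label facing roughly along the channel towards the flap end.
- label (a point): Middle of the label's outer face, 29 mm from the canister's axis, at the height of canister_mid. The label is a raised flat plate, 24 mm wide and 44 mm tall, 3 mm proud of the side (55 mm across label and back).
- guide: Fixed white plastic rolling guide: open-ended channel 200 mm long along its x axis, 4 mm floor, 64 mm wide between two 6 mm walls with tops 84 mm above the counter, taller than the canister: fingers fit only in the channel, on either side of the canister along x. A 50 mm flap is hinged at the +x end, up or leaning outward. Origin: centre of the underside; z up.
- dock: Fixed label reader; origin: centre of the underside; x away from the robot, y left, z up. 4 mm base plate, 110 (x) by 218 mm (y); in its middle the black reader block, 110 by 70 mm, with a window on its +y and -y faces; 6 mm walls along the outer edges y = +-106 mm; block and walls reach z = 84 mm. The two bays between are 68 mm wide in y, open at both x ends, where the fingers fit.
- bay_left (a point): Centre of the left bay (y = +69 mm in the dock's frame), on top of the base plate, 4 mm above the counter. A canister here must have its label facing the dock's -y.
- bay_right (a point): Centre of the right bay (y = -69 mm in the dock's frame), on top of the base plate, 4 mm above the counter. A canister here must have its label facing the dock's +y.
- cup: Glass cup, 68 mm across the rim, 85 mm tall, origin under its centre. It stands about 155 mm beyond the reader (dock's +x), behind the left bay (y about +90 mm in the dock's frame) or behind the right bay (about -90 mm). Its side is the canister's bay. Leave it there.
- bowl: Small white ceramic bowl, 84 mm across, 42 mm tall, origin under its centre; it stands behind the other bay. Leave it there.
- dispenser: Stainless pump dispenser, 64 mm in diameter, 170 mm tall, with a spout; origin under its centre. Leave it there.
- salt: Small glass salt jar, 44 mm in diameter, 75 mm tall; origin under its centre. Leave it there.
- tongs: Wooden tongs lying flat, 215 mm long, 70 mm wide at the open end, 18 mm high; origin under the middle. Leave them there. The counter between guide and reader, around 0.46 m ahead of the robot and 0.03 m to its right, is always free for 0.09 m around.
- canister: The tea canister itself, origin at the centre of its underside, axes as for canister_mid.
Things that resemble listed ones, but are neither listed nor needed, are in the scene too. What is shaped like the cup but orange or purple is not meant.

How it is judged:
By the outcome, as a careful person would: the job done as asked, in the order asked, and still so for the second after the job is handed in, with the robot touching nothing.
It also fails if it takes over 61 s, if anything falls off the work surface, if the arm or the gripper's body presses on something with over 40 N, if the wrist force passes 120 N, or if a joint passes its speed limit or range.

## Working session

There is one attempt and no reset: what is moved stays moved. The work goes in short steps, Python scripts to look and compute and a tool call to move; the robot and the scene stay as the last step left them, time stands still between calls to the robot, and variables do not carry over. Pictures are saved under pics/ and viewed, about 8 in all and at most 12, crops included, and the job is handed in when it is done.

Besides the shell and the picture viewer there is one more tool, called after "Call:" as name(argument=value, ...) on one line, values as JSON. send_rows: Moves the arm, as the interface text tells. Its arguments: {"type":"object","properties":{"series":{"type":"array"},"newtons":{"type":"number"}},"required":["series"]}

```bash
mkdir -p pics; ls; python3 - <<'E'
from workcell import *
import cv2,numpy as np
s=get_state();print(s)
a=read_camera("scene");b=read_camera("top")
cv2.imwrite("pics/s1.png",a);cv2.imwrite("pics/t1.png",b)
for c in("scene","top","wrist"):print(c,camera_info(c))
for n in("canister","guide","dock","cup","bowl","dispenser","salt","tongs"):
  for c in("top","scene"):
    print(n,c,[(round(d["p"],2),d["box"]) for d in silhouettes(c,n)][:4])
E
```

```text
pics
{'clock': 0.0, 'joint_pos': array([ 1.05935525e+00,  3.13999480e-01,  4.49594961e-02,  1.30359110e+00,
       -4.91326716e-06,  1.43120764e+00]), 'qvel': array([-1.07031589e-03,  7.94745007e-04, -9.84034054e-04, -3.15147228e-05,
        2.66844891e-05,  4.85227904e-04]), 'tau': array([-4.18797072e-05, -4.80621314e+01,  2.98536354e+01,  1.94122188e-02,
       -2.03210511e-04,  2.13411880e-05]), 'tcp_pos': array([0.20867038, 0.53524527, 0.23040143]), 'orientation': array([-2.91046230e-04,  1.84856764e-01,  9.82765046e-01, -8.69986913e-04]), 'wrist_force': array([-0.04849865, -0.55453553, -0.82697723]), 'ft_torque': array([ 0.01637692,  0.0074971 , -0.00017387]), 'finger_gap': 0.08558305708227189}
scene {'K': array([[354.99261708,   0.        , 247.66721929],
       [  0.        , 354.99261708, 190.48075047],
       [  0.        ,   0.        ,   1.        ]]), 'xyz': array([ 1.23370499, -0.13940517,  0.85167013]), 'attitude': array([-0.25964822,  0.7514244 ,  0.57228131, -0.20109272])}
top {'K': array([[484.02915362,   0.        , 258.40717859],
       [  0.        , 484.02915362,
[... 809 characters left out ...]
])]
cup top [(0.66, [252.7, 130.7, 20.4, 20.3]), (0.65, [240.2, 163.2, 18.8, 20.0]), (0.57, [197.4, 172.6, 20.8, 19.1]), (0.51, [229.2, 184.2, 17.2, 15.9])]
cup scene [(0.91, [251.6, 164.2, 26.5, 33.9]), (0.73, [248.7, 195.2, 26.3, 33.5]), (0.64, [245.1, 229.1, 23.6, 41.1])]
bowl top [(0.56, [152.6, 185.2, 21.2, 20.9])]
bowl scene [(0.79, [344.7, 159.0, 27.8, 18.0])]
dispenser top [(0.58, [270.8, 169.0, 16.1, 16.0])]
dispenser scene [(0.55, [205.7, 173.5, 25.1, 61.7])]
salt top []
salt scene [(0.91, [65.1, 196.5, 23.3, 23.8]), (0.65, [117.3, 161.5, 18.0, 30.4]), (0.29, [103.3, 144.9, 45.1, 74.3])]
tongs top [(0.79, [124.1, 195.9, 20.4, 57.6])]
tongs scene [(0.97, [355.5, 120.2, 39.1, 51.0])]
```

```bash
python3 - <<'E'
import cv2,numpy as np
a=cv2.imread("pics/s1.png");b=cv2.imread("pics/t1.png")
cv2.imwrite("pics/t1c.png",cv2.resize(b[110:290,110:376],None,fx=3,fy=3,interpolation=cv2.INTER_CUBIC))
cv2.imwrite("pics/s1c.png",cv2.resize(a[90:290,40:420],None,fx=2.1,fy=2.1,interpolation=cv2.INTER_CUBIC))
E
```

```text
(no output)
```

View pics/t1c.png

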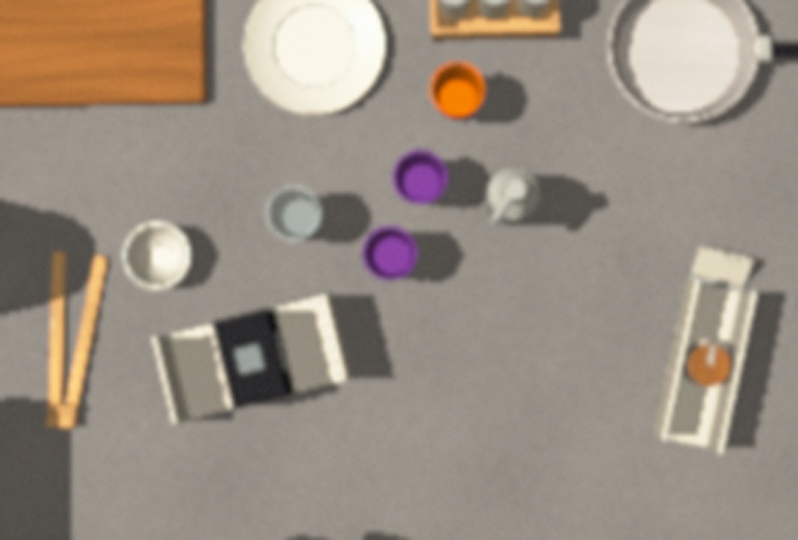

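View pics/s1c.png

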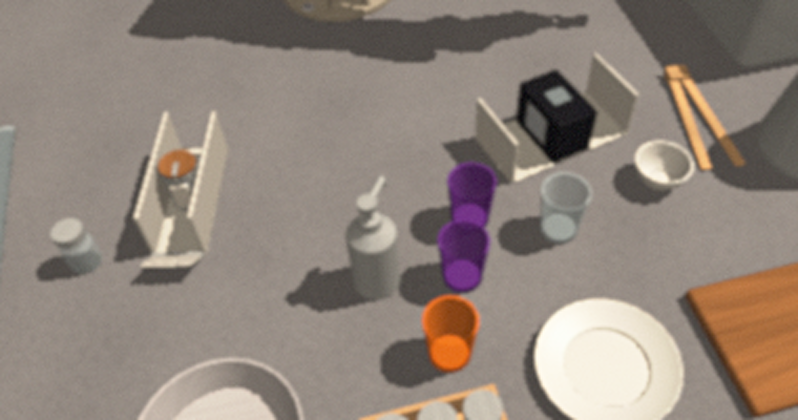

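The clear glass cup is at full-image px (208,181) in the top view. The other cup-shaped things are purple at (250,169) and (240,194) and orange at (263,140), so they are ruled out. The cup stands behind the right bay and the bowl (162,195) behind the left. The canister (346,231) has its bar pointing towards the flap, which is at the top.

```bash
cat > h.py <<'E'
from workcell import *
import cv2,numpy as np
from scipy.spatial.transform import Rotation as R
from scipy.optimize import minimize
def rot(q): return R.from_quat(np.roll(q,-1))
def proj(P,ci,fish):
    p=rot(ci["attitude"]).inv().apply(np.asarray(P)-ci["xyz"]);K=ci["K"]
    if fish:
        r=np.hypot(p[:,0],p[:,1])+1e-9;k=np.arctan2(r,p[:,2])/r
        u=p[:,:2]*k[:,None]
    else:u=p[:,:2]/p[:,2:]
    return u*K[0,0]+K[:2,2]
def box(x0,x1,y0,y1,z0,z1,n=8):
    g=np.linspace(0,1,n);X=np.array(np.meshgrid(g,g,[0,1])).reshape(3,-1).T
    X=np.vstack([X,X[:,[0,2,1]],X[:,[2,0,1]]])
    return X*[x1-x0,y1-y0,z1-z0]+[x0,y0,z0]
def cyl(r,z0,z1):
    a=np.linspace(0,2*np.pi,40);return np.array([(r*np.cos(t),r*np.sin(t),z) for z in(z0,z1) for t in a])
M={"dock":[box(-.055,.055,-.109,.109,0,.004),box(-.055,.055,-.035,.035,0,.084),box(-.055,.055,.103,.109,0,.084),box(-.055,.055,-.109,-.103,0,.084)],
"guide":[box(-.1,.1,-.038,.038,0,.004),box(-.1,.1,.032,.038,0,.084),box(-.1,.1,-.038,-.032,0,.084)],
"can":[cyl(.026,0,.078)],"cup":[cyl(.034,.08,.085),cyl(.028,0,.01)],"bowl":[cyl(.042,.038,.042),cyl(.025,0,.01)],"disp":[cyl(.032,0,.1)]}
def render(m,x,y,yaw,ci,fish,z=0,s=4):
    im=np.zeros((384*s,512*s),np.uint8);Rz=R.from_euler("z",yaw)
    for h in m:
        u=proj(Rz.apply(h)+[x,y,z],ci,fish)
        c=cv2.convexHull(np.round((u+.5)*s).astype(np.int32));cv2.fillPoly(im,[c],255)
    return cv2.resize(im,(512,384),interpolation=cv2.INTER_AREA)/255.
def fit(m,x0,views,z=0,yaw=True):
    """views: list of (mask,ci,fish)"""
    def f(v):
        t=0
        for mk,ci,fi in views:
            r=render(m,v[0]/100,v[1]/100,v[2]/20 if yaw else 0,ci,fi,z);t+=1-np.minimum(r,mk).sum()/np.maximum(r,mk).sum()
        return t/len(views)
    v0=np.array([x0[0]*100,x0[1]*100,x0[2]*20]);n=3 if yaw else 2
    S=np.vstack([v0]+[v0+np.eye(3)[i]*1.5 for i in range(3)])
    if not yaw: f2=lambda w:f([w[0],w[1],0]);r=minimize(f2,v0[:2],method="Nelder-Mead",options=dict(initial_simplex=S[:3,:2],xatol=.01,fatol=1e-4))
    else: r=minimize(f,v0,method="Nelder-Mead",options=dict(initial_simplex=S,xatol=.01,fatol=1e-4))
    x=r.x
    return np.r_[x[:2]/100,x[2]/20 if yaw else 0],r.fun
def ray(px,ci,z,fish):
    d=(np.asarray(px,float)-ci["K"][:2,2])/ci["K"][0,0]
    if fish:
        r=np.hypot(*d)+1e-9;v=np.r_[d/r*np.sin(r),np.cos(r)]
    else: v=np.r_[d,1]
    v=rot(ci["attitude"]).apply(v);return ci["xyz"]+v*(z-ci["xyz"][2])/v[2]
E
python3 - <<'E'
from h import *
import workcell;print([n for n in dir(workcell) if n[0]!="_"]); print(grip_point_offset if "grip_point_offset" in dir(workcell) else "")
b=read_camera("top");a=read_camera("scene")
C={c:camera_info(c) for c in("top","scene")}
g={"dock":[193,229],"guide":[344,228],"cup":[208,182],"bowl":[162,195],"can":[346,231],"disp":[279,177]}
nm={"can":"canister","disp":"dispenser"}
for k,px in g.items():
    x0=ray(px,C["top"],.05,0);yaw0={"dock":.2,"guide":-.17}.get(k,0)
    for cams in(("top",),("scene",),("top","scene")):
        vs=[]
        for c in cams:
            u=proj([[x0[0],x0[1],.04]],C[c],0)[0]
            ds=[d for d in silhouettes(c,nm.get(k,k)) if np.hypot(*(np.array(d["box"][:2])+np.array(d["box"][2:])/2-u))<15]
            if ds:vs.append((ds[0]["pixels"].astype(float),C[c],0))
        if vs: r=fit(M[k],[x0[0],x0[1],yaw0],vs,z=.004 if k=="can" else 0,yaw=k in("dock","guide"));print(k,cams,np.round(r[0],4),round(r[1],3))
print(get_state()["clock"])
E
```

```text
['MotionError', 'camera_info', 'get_state', 'grip_point_offset', 'hand_in', 'read_camera', 'silhouettes']
0.0187
dock ('top',) [0.4837 0.2481 0.2293] 0.042
dock ('scene',) [0.4818 0.2489 0.2202] 0.076
dock ('top', 'scene') [0.4829 0.2482 0.2269] 0.061
guide ('top',) [ 0.467  -0.3085 -0.2585] 0.288
guide ('scene',) [ 0.4752 -0.3115 -0.2523] 0.25
guide ('top', 'scene') [ 0.4717 -0.3103 -0.2478] 0.277
cup ('top',) [0.658  0.1941 0.    ] 0.11
cup ('scene',) [0.6588 0.1923 0.    ] 0.125
cup ('top', 'scene') [0.658  0.1936 0.    ] 0.12
bowl ('top',) [0.6144 0.3707 0.    ] 0.053
bowl ('scene',) [0.6131 0.3702 0.    ] 0.148
bowl ('top', 'scene') [0.6143 0.3705 0.    ] 0.104
can ('top',) [ 0.4652 -0.3088  0.    ] 0.216
can ('scene',) [ 0.4583 -0.3121  0.    ] 0.272
can ('top', 'scene') [ 0.4635 -0.3112  0.    ] 0.249
disp ('top',) [ 0.6751 -0.0756  0.    ] 0.06
disp ('scene',) [ 0.6708 -0.0759  0.    ] 0.165
disp ('top', 'scene') [ 0.6742 -0.0757  0.    ] 0.123
2.2
```

Call:
send_rows(series=[-33.6,-33.7,0,0,0,60,1,-33.6,-33.7,0,0,0,60,1,-33.6,-33.7,0,0,0,60,1,-33.6,-33.7,0,0,0,60,1,-33.6,-33.7,0,0,0,60,1,-33.6,-33.7,0,0,0,60,1,-33.6,-33.7,0,0,0,60,1,-33.6,-33.7,0,0,0,60,1,-33.6,-33.7,0,0,0,60,1,-33.6,-33.7,0,0,0,60,1])

```text
clock: 3.03
tcp_pos: [0.3762, 0.1521, 0.2317]
orientation: [0.0, 0.652, 0.758, 0.001]
wrist_force: [1.6, 0.8, 0.7]
finger_gap: 0.0853
```

```bash
cat >> h.py <<'E'
def goto(x,y,z,yaw,pr=True):
    """shift (cm) and turn (deg) to TCP x,y,z with tool y (jaws) at world yaw deg, tool down"""
    s=get_state();r=rot(s["orientation"]);yy=np.radians(yaw);b=np.array([np.cos(yy),np.sin(yy),0]);c=np.array([0,0,-1.]);a=np.cross(b,c)
    rt=R.from_matrix(np.c_[a,b,c])
    m=r.as_matrix();print("t",round(s["clock"],2),"tcp",np.round(s["tcp_pos"],4),"yawY",round(np.degrees(np.arctan2(m[1,1],m[0,1])),2),"gap",round(s["finger_gap"],4),"F",np.round(s["wrist_force"],1),"j",np.round(s["joint_pos"],2))
    print("shift",np.round(r.inv().apply(np.array([x,y,z])-s["tcp_pos"])*100,2),"turn",np.round((r.inv()*rt).as_rotvec(degrees=True),2))
E
python3 -c "
from h import *
goto(.465,-.31,.23,-14.3)"
```

```text
t 3.03 tcp [0.3762 0.1521 0.2317] yawY 8.59 gap 0.0853 F [1.6 0.8 0.7] j [ 0.19 -0.02 -0.34  1.24  0.    1.61]
shift [-47.02   1.88   0.16] turn [ 7.000e-02 -2.000e-02  2.289e+01]
```

Call:
send_rows(series=[-47,1.9,0,0,0,23,1,-47,1.9,0,0,0,23,1,-47,1.9,0,0,0,23,1,-47,1.9,0,0,0,23,1,-47,1.9,0,0,0,23,1,-47,1.9,0,0,0,23,1,-47,1.9,0,0,0,23,1,-47,1.9,0,0,0,23,1,-47,1.9,0,0,0,23,1,-47,1.9,0,0,0,23,1])

```text
clock: 3.87
tcp_pos: [0.4553, -0.2573, 0.2314]
orientation: [0.0, 0.79, 0.613, 0.0]
wrist_force: [1.3, -0.2, -0.0]
finger_gap: 0.0855
```

Call:
send_rows(series=[-6,0,0,0,0,0,1,-6,0,0,0,0,0,1,-6,0,0,0,0,0,1])

```text
clock: 4.12
tcp_pos: [0.4398, -0.3174, 0.2306]
orientation: [0.0, 0.791, 0.612, -0.0]
wrist_force: [0.1, -0.2, -0.1]
finger_gap: 0.0857
```

```bash
python3 - <<'E'
from h import *
goto(.465,-.31,.23,-14.3)
ci=camera_info("wrist");a=read_camera("wrist");cv2.imwrite("pics/w1.png",a)
cv2.imwrite("pics/w1c.png",cv2.resize(a,None,fx=1.55,fy=1.55))
print(ci)
S={}
for n,k,x0 in(("canister","can",[.465,-.31,0]),("guide","guide",[.47,-.31,-.25])):
    for d in silhouettes("wrist",n)[:2]:
        r=fit(M[k],x0,[(d["pixels"].astype(float),ci,1)],z=.004 if k=="can" else 0,yaw=k=="guide");print(n,round(d["p"],2),d["box"],np.round(r[0],4),round(r[1],3))
E
```

```text
t 4.12 tcp [ 0.4398 -0.3174  0.2306] yawY -14.6 gap 0.0857 F [ 0.1 -0.2 -0.1] j [-0.77  0.25 -0.04  1.28 -0.    1.05]
shift [1.36 2.26 0.06] turn [-0.01  0.06 -0.3 ]
{'K': array([[297.31863964,   0.        , 254.53602036],
       [  0.        , 297.31863964, 190.16629044],
       [  0.        ,   0.        ,   1.        ]]), 'xyz': array([ 0.46133806, -0.24151718,  0.37358671]), 'attitude': array([ 0.15255647,  0.98010684, -0.12544127, -0.01953449])}
canister 0.63 [252.4, 132.8, 52.8, 56.6] [ 0.4663 -0.3082  0.    ] 0.054
guide 0.61 [177.1, 118.6, 213.8, 82.0] [ 0.4667 -0.3081 -0.2464] 0.304
```

View pics/w1c.png

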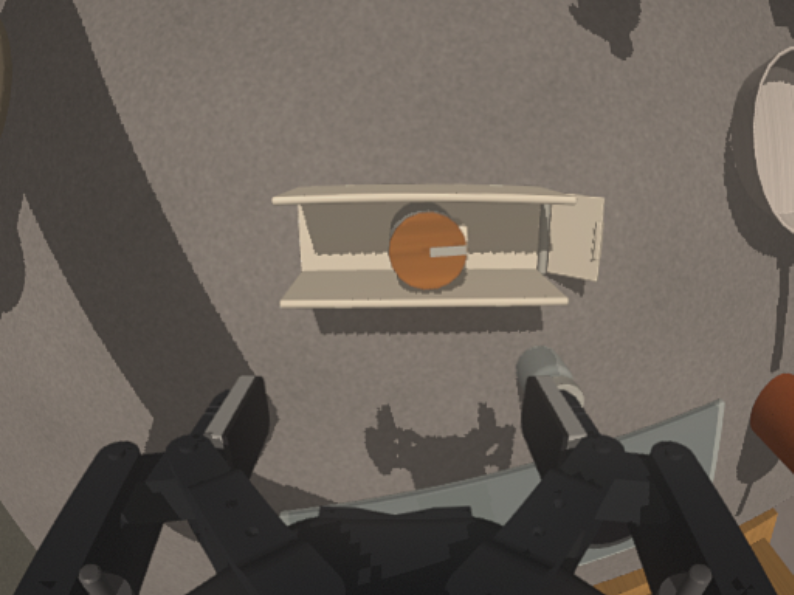

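The wrist view shows the canister lid at (428,252)/1.55 in the channel, with the bar pointing right towards the flap and the salt jar outside the guide. Next I measure the bar and the wall-top edges.

```bash
python3 - <<'E'
from h import *
ci=camera_info("wrist");a=cv2.imread("pics/w1.png");hsv=cv2.cvtColor(a,cv2.COLOR_BGR2HSV)
sub=lambda m,x0,x1,y0,y1:np.argwhere(m[y0:y1,x0:x1])[:,::-1]+[x0,y0]
lid=sub((hsv[...,1]>110),240,315,125,195)
L=np.array([ray(p,ci,.082,1)[:2] for p in lid]);c,r=cv2.minEnclosingCircle(L.astype(np.float32));print("lid",np.round(c,4),r,len(lid))
g=sub((hsv[...,1]<90)&(hsv[...,2]>130),272,301,155,170)
B=np.array([ray(p,ci,.082,1)[:2] for p in g]);m=B.mean(0)-c;print("bar",len(g),B.mean(0),np.degrees(np.arctan2(m[1],m[0])), np.linalg.norm(m))
vx=cv2.fitLine(B.astype(np.float32),cv2.DIST_HUBER,0,.01,.01).ravel();print("line",np.degrees(np.arctan2(vx[1],vx[0])))
for n,e in(("top",((274,200),(574,200))),("bot",((282,303),(567,300)))):
    P=[ray(np.array(p)/1.55,ci,.084,1)[:2] for p in e];d=P[1]-P[0];print(n,np.round(P,4),np.linalg.norm(d),np.degrees(np.arctan2(d[1],d[0])))
E
```

```text
lid [ 0.4667 -0.303 ] 0.025737112388014793 1795
bar 151 [ 0.47959474 -0.30597785] -13.202557846967663 0.01323561933118425
line -10.400392
top [[ 0.3794 -0.245 ]
 [ 0.5698 -0.2917]] 0.19605783235894855 -13.785356903237577
bot [[ 0.3633 -0.3129]
 [ 0.554  -0.3594]] 0.19633874664825335 -13.714122618694294
```

Call:
send_rows(series=[2.0,2.25,2,0,0,-1.6,1,2.0,2.25,5,0,0,-1.6,1,2.0,2.25,8,0,0,-1.6,1,2.0,2.25,10,0,0,-1.6,1,2.0,2.25,12,0,0,-1.6,1,2.0,2.25,14,0,0,-1.6,1,2.0,2.25,16,0,0,-1.6,1,2.0,2.25,18,0,0,-1.6,1,2.0,2.25,19.5,0,0,-1.6,1,2.0,2.25,19.5,0,0,-1.6,1])

```text
clock: 5.1
tcp_pos: [0.4658, -0.2958, 0.0336]
orientation: [-0.003, 0.78, 0.626, -0.0]
wrist_force: [-0.1, 0.4, -0.8]
finger_gap: 0.0854
```

```bash
python3 -c "
from h import *
goto(.4667,-.3033,.035,-13)"
```

```text
t 5.1 tcp [ 0.4658 -0.2958  0.0336] yawY -12.56 gap 0.0854 F [-0.1  0.4 -0.8] j [-0.71  0.41 -0.32  0.84  0.    1.08]
shift [-0.71  0.25 -0.15] turn [-0.28 -0.17  0.44]
```

Call:
send_rows(series=[-0.7,0.2,-0.15,0,0,0,1,-0.7,0.2,-0.15,0,0,0,1,-0.7,0.2,-0.15,0,0,0,1])

```text
clock: 5.35
tcp_pos: [0.4692, -0.3076, 0.0396]
orientation: [0.002, 0.781, 0.625, 0.0]
wrist_force: [0.2, 0.1, 0.1]
finger_gap: 0.0851
```

```bash
python3 -c "
from h import *
goto(.4667,-.3033,.035,-13)"
```

```text
t 5.35 tcp [ 0.4692 -0.3076  0.0396] yawY -12.68 gap 0.0851 F [0.2 0.1 0.1] j [-0.72  0.41 -0.3   0.85  0.    1.07]
shift [ 0.36 -0.33  0.46] turn [0.18 0.09 0.32]
```

Call:
send_rows(series=[0,0,0,0,0,0,1,0,0,0,0,0,0,1,0,0,0,0,0,0,1,0,0,0,0,0,0,1])

```text
clock: 5.68
tcp_pos: [0.4678, -0.3067, 0.0381]
orientation: [0.0, 0.781, 0.625, 0.0]
wrist_force: [0.0, -1.0, 1.0]
finger_gap: 0.0854
```

```bash
python3 -c "
from h import *
goto(.4667,-.3033,.035,-13)"
```

```text
t 5.68 tcp [ 0.4678 -0.3067  0.0381] yawY -12.71 gap 0.0854 F [ 0. -1.  1.] j [-0.72  0.42 -0.31  0.85  0.    1.07]
shift [ 0.31 -0.19  0.31] turn [0.03 0.01 0.29]
```

Call:
send_rows(series=[0.3,-0.2,0.2,0,0,0,1,0.3,-0.2,0.2,0,0,0,1,0.3,-0.2,0.2,0,0,0,0.6,0.3,-0.2,0.2,0,0,0,0.4,0.3,-0.2,0.2,0,0,0,0.4,0.3,-0.2,0.2,0,0,0,0.4,0.3,-0.2,0.2,0,0,0,0.4,0.3,-0.2,0.2,0,0,0,0.4], newtons=35)

```text
clock: 6.35
tcp_pos: [0.4666, -0.3034, 0.036]
orientation: [0.0, 0.781, 0.625, 0.0]
wrist_force: [0.3, 1.8, 2.3]
finger_gap: 0.0543
```

```bash
python3 -c "
from h import *
goto(.4667,-.3033,.035,-13)"
```

```text
t 6.35 tcp [ 0.4666 -0.3034  0.036 ] yawY -12.7 gap 0.0543 F [0.3 1.8 2.3] j [-0.72  0.41 -0.32  0.84  0.    1.07]
shift [0.01 0.   0.1 ] turn [0.03 0.   0.3 ]
```

Call:
send_rows(series=[0,0,-0.3,0,0,0,0.2,0,0,-1.5,0,0,0,0.2,0,0,-3.5,0,0,0,0.2,0,0,-6,0,0,0,0.2,0,0,-8.5,0,0,0,0.2,0,0,-10.5,0,0,0,0.2,0,0,-11.5,0,0,0,0.2,1.5,-0.4,-11.5,0,0,-5,0.2,4,-1,-11.5,0,0,-12,0.2,7,-1.8,-11.5,0,0,-18,0.2], newtons=40)

```text
clock: 7.18
tcp_pos: [0.4641, -0.2314, 0.15]
orientation: [-0.0, 0.672, 0.74, -0.0]
wrist_force: [0.2, 0.2, -2.4]
finger_gap: 0.0542
```

```bash
python3 -c "
from h import *
goto(.46,-.03,.145,103)"
```

```text
t 7.18 tcp [ 0.4641 -0.2314  0.15  ] yawY 5.48 gap 0.0542 F [ 0.2  0.2 -2.4] j [-0.62  0.24 -0.25  1.08 -0.    0.86]
shift [20.09  1.52  0.5 ] turn [-1.000e-02 -1.000e-02 -9.752e+01]
```

Call:
send_rows(series=[2.5,0.2,0,0,0,-7,0.2,5,0.4,0,0,0,-14,0.2,7.5,0.6,0,0,0,-21,0.2,10,0.8,0,0,0,-28,0.2,12.5,1,0,0,0,-35,0.2,15,1.2,0,0,0,-42,0.2,17,1.3,0,0,0,-49,0.2,19,1.4,0,0,0,-56,0.2,20,1.5,0,0,0,-63,0.2,20,1.5,0,0,0,-70,0.2])

```text
clock: 8.02
tcp_pos: [0.4595, -0.0282, 0.1498]
orientation: [-0.001, 0.124, 0.992, 0.0]
wrist_force: [0.2, -0.5, -2.4]
finger_gap: 0.0541
```

Call:
send_rows(series=[0,0,1,0,0,-7,0.2,0,0,2.5,0,0,-14,0.2,0,0,4,0,0,-20,0.2,0,0,5.5,0,0,-25,0.2,0,0,6.5,0,0,-28,0.2,0,0,6.5,0,0,-28,0.2,0,0,6.5,0,0,-28,0.2,0,0,6.5,0,0,-28,0.2])

```text
clock: 8.68
tcp_pos: [0.4608, -0.0305, 0.086]
orientation: [-0.0, -0.115, 0.993, 0.0]
wrist_force: [0.2, -0.4, -1.7]
finger_gap: 0.0544
```

```bash
python3 - <<'E'
from h import *
goto(.46,-.03,.032,103)
print(camera_info("wrist"))
a=read_camera("wrist");cv2.imwrite("pics/w2.png",a)
b=read_camera("scene");cv2.imwrite("pics/s2.png",b)
c=np.hstack([cv2.resize(a[60:,100:420],(400,405)),cv2.resize(b[110:250,180:320],(400,405))]);cv2.imwrite("pics/c2.png",c)
E
```

```text
t 8.68 tcp [ 0.4608 -0.0305  0.086 ] yawY 103.21 gap 0.0544 F [ 0.2 -0.4 -1.7] j [-0.24  0.2  -0.48  0.89  0.   -0.47]
shift [0.07 0.07 5.4 ] turn [ 0.   -0.    0.21]
{'K': array([[297.31863964,   0.        , 254.53602036],
       [  0.        , 297.31863964, 190.16629044],
       [  0.        ,   0.        ,   1.        ]]), 'xyz': array([ 0.38703945, -0.04776235,  0.22902471]), 'attitude': array([0.09526269, 0.61362831, 0.77444566, 0.12091001])}
```

View pics/c2.png

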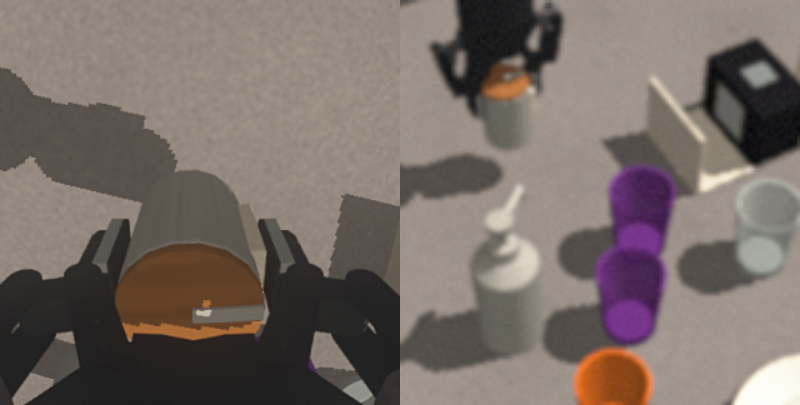

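Call:
send_rows(series=[0,0,1.5,0,0,0,0.2,0,0,3,0,0,0,0.2,0,0,4,0,0,0,0.2,0,0,4.6,0,0,0,0.2,0,0,5,0,0,0,0.2,0,0,5.2,0,0,0,0.2,0,0,5.3,0,0,0,0.2,0,0,5.3,0,0,0,0.2,0,0,5.3,0,0,0,0.2])

```text
clock: 9.53
tcp_pos: [0.4612, -0.0306, 0.0333]
orientation: [0.0, -0.116, 0.993, -0.0]
wrist_force: [-0.5, -0.1, -3.0]
finger_gap: 0.0541
```

Call:
send_rows(series=[0,0,0.1,0,0,0,0.2,0,0,0.1,0,0,0,0.2])

```text
clock: 9.7
tcp_pos: [0.4612, -0.0306, 0.0321]
orientation: [0.0, -0.116, 0.993, -0.0]
wrist_force: [0.6, 0.5, -1.5]
finger_gap: 0.0543
```

Call:
send_rows(series=[0,0,0.1,0,0,0,0.2,0,0,0.1,0,0,0,0.2,0,0,0.1,0,0,0,0.2])

```text
clock: 9.95
tcp_pos: [0.4613, -0.0306, 0.032]
orientation: [0.001, -0.116, 0.993, -0.0]
wrist_force: [-1.8, 0.2, 7.4]
finger_gap: 0.054
```

Contact (force +7 N). I'll open and rise straight up.

Call:
send_rows(series=[0,0,-0.05,0,0,0,0.75,0,0,-0.05,0,0,0,1,0,0,-0.05,0,0,0,1,0,0,-0.05,0,0,0,1,0,0,-0.05,0,0,0,1,0,0,-2,0,0,0,1,0,0,-5,0,0,0,1,0,0,-8.5,0,0,0,1,0,0,-12,0,0,0,1,0,0,-14,0,0,0,1])

```text
clock: 10.78
tcp_pos: [0.462, -0.0307, 0.1743]
orientation: [0.002, -0.116, 0.993, -0.001]
wrist_force: [-0.1, -0.2, -0.5]
finger_gap: 0.0856
```

Call:
send_rows(series=[0,0,0,0,0,45,1,0,0,0,0,0,90,1,0,0,0,0,0,90,1,0,0,0,0,0,90,1,0,0,0,0,0,90,1,0,0,0,0,0,90,1,0,0,0,0,0,90,1,0,0,0,0,0,90,1,0,0,0,0,0,90,1,0,0,0,0,0,90,1])

```text
clock: 11.62
tcp_pos: [0.4606, -0.0304, 0.1706]
orientation: [-0.0, 0.49, 0.872, 0.0]
wrist_force: [-0.5, -0.9, 0.0]
finger_gap: 0.0853
```

Call:
send_rows(series=[0,0,0,0,0,18,1,0,0,0,0,0,18,1,0,0,0,0,0,18,1,0,0,0,0,0,18,1,0,0,0,0,0,18,1,0,0,0,0,0,18,1])

```text
clock: 12.12
tcp_pos: [0.4607, -0.0304, 0.1707]
orientation: [-0.0, 0.617, 0.787, 0.0]
wrist_force: [-0.4, 0.5, -0.3]
finger_gap: 0.0854
```

```bash
python3 - <<'E'
from h import *
goto(.4613,-.0306,.032,13)
ci=camera_info("wrist");a=read_camera("wrist");cv2.imwrite("pics/w3.png",a)
import pickle;pickle.dump(ci,open("ci3","wb"))
cv2.imwrite("pics/w3c.png",cv2.resize(a,None,fx=1.55,fy=1.55))
for n,k,x0 in(("canister","can",[.461,-.03,0]),("dock","dock",[.483,.248,.227])):
    for d in silhouettes("wrist",n)[:2]:
        r=fit(M[k],x0,[(d["pixels"].astype(float),ci,1)],yaw=k=="dock");print(n,round(d["p"],2),d["box"],np.round(r[0],4),round(r[1],3))
E
```

```text
t 12.12 tcp [ 0.4607 -0.0304  0.1707] yawY 13.78 gap 0.0854 F [-0.4  0.5 -0.3] j [-0.24  0.12 -0.35  1.1   0.    1.09]
shift [-0.03  0.06 13.87] turn [-0.01 -0.01  0.78]
canister 0.92 [232.9, 148.5, 64.4, 75.2] [ 0.4698 -0.0292  0.    ] 0.035
canister 0.72 [285.2, 0.0, 139.6, 35.3] [ 0.461 -0.03   0.   ] 1.0
dock 0.76 [287.7, 1.9, 139.8, 34.3] [0.4875 0.2511 0.211 ] 0.041
```

View pics/w3c.png

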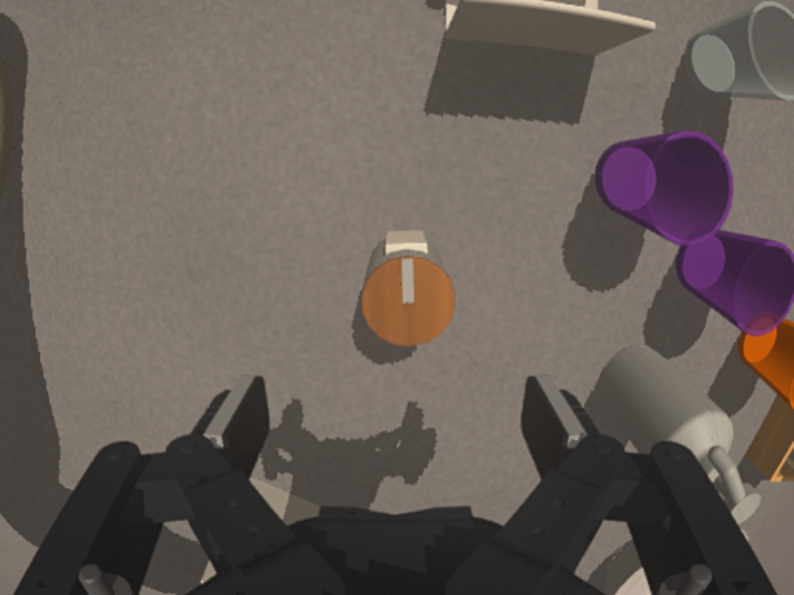

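The canister stands upright on the counter, lid at (408,300)/1.55, with its label and bar pointing up in the image (dock +y). Nothing nearby was disturbed. It sits to the right of the jaw midline, so I measure the lid.

```bash
python3 - <<'E'
from h import *
import pickle
ci=pickle.load(open("ci3","rb"));a=cv2.imread("pics/w3.png");hsv=cv2.cvtColor(a,cv2.COLOR_BGR2HSV)
sub=lambda m,x0,x1,y0,y1:np.argwhere(m[y0:y1,x0:x1])[:,::-1]+[x0,y0]
lid=sub((hsv[...,1]>110),225,300,155,230)
L=np.array([ray(p,ci,.078,1)[:2] for p in lid]);c,r=cv2.minEnclosingCircle(L.astype(np.float32));print("lid",np.round(c,4),r,np.round(L.min(0),4),np.round(L.max(0),4))
g=sub((hsv[...,1]<90)&(hsv[...,2]>120),255,272,168,196)
B=np.array([ray(p,ci,.078,1)[:2] for p in g]);m=B.mean(0)-c;print("bar",len(g),np.round(B.mean(0),4),np.degrees(np.arctan2(m[1],m[0])), np.linalg.norm(m))
v=cv2.fitLine(B.astype(np.float32),cv2.DIST_HUBER,0,.01,.01).ravel();print("line",np.degrees(np.arctan2(v[1],v[0])))
w=[ray(np.array(p)/1.55,ci,.061,1)[:2] for p in((386,232),(426,232))];d=w[1]-w[0];print("label",w,np.degrees(np.arctan2(d[1],d[0]))+90,np.linalg.norm(d))
# canister from both fixed cams, averaged
for cam in("top","scene"):
    read_camera(cam);cc=camera_info(cam)
    for d in silhouettes(cam,"canister"):
        if d["p"]>.3:
            f=fit(M["can"],[.465,-.03,0],[(d["pixels"].astype(float),cc,0)],yaw=False);print(cam,round(d["p"],2),d["box"],np.round(f[0],4),round(f[1],3))
# tool axis in wrist cam
s=get_state();rm=rot(s["orientation"]);print(proj(np.array([s["tcp_pos"]+rm.apply([0,0,z]) for z in(-.02,0,.09,.13)]),ci,1)*1.55)
E
```

```text
lid [ 0.47   -0.0293] 0.02592393197119236 [ 0.4444 -0.0551] [ 0.4952 -0.0035]
bar 201 [ 0.4667 -0.0177] 106.01872320178937 0.012071660940710854
line -74.284775
label [array([0.45004626, 0.00195117]), array([0.47161799, 0.00729671])] 103.91771397533087 0.022224186060681758
scene 0.95 [210.1, 145.4, 17.5, 28.3] [ 0.4674 -0.0295  0.    ] 0.089
[[388.09984903 413.04590087]
 [388.79540582 382.73411683]
 [390.71086126 301.54922107]
 [391.20880446 280.9555935 ]]
```

Call:
send_rows(series=[-0.1,0.75,1,0,0,-1.2,1,-0.1,0.75,3,0,0,-1.2,1,-0.1,0.75,5,0,0,-1.2,1,-0.1,0.75,7,0,0,-1.2,1,-0.1,0.75,9,0,0,-1.2,1,-0.1,0.75,11,0,0,-1.2,1,-0.1,0.75,12.5,0,0,-1.2,1,-0.1,0.75,13.5,0,0,-1.2,1,-0.1,0.75,13.7,0,0,-1.2,1,-0.1,0.75,13.7,0,0,-1.2,1])

```text
clock: 13.3
tcp_pos: [0.4677, -0.0294, 0.0326]
orientation: [-0.001, 0.609, 0.793, -0.0]
wrist_force: [0.1, -0.2, 0.4]
finger_gap: 0.0854
```

Call:
send_rows(series=[0,0,0,0,0,0,1,0,0,0,0,0,0,1,0,0,0,0,0,0,0.7,0,0,0,0,0,0,0.5,0,0,0,0,0,0,0.4,0,0,0,0,0,0,0.2,0,0,0,0,0,0,0.2,0,0,0,0,0,0,0.2], newtons=35)

```text
clock: 13.97
tcp_pos: [0.4686, -0.0298, 0.0344]
orientation: [0.0, 0.61, 0.793, 0.0]
wrist_force: [-0.9, 0.1, 5.8]
finger_gap: 0.0515
```

```bash
python3 - <<'E'
from h import *
goto(.4682,-.0297,.14,15)
E
```

```text
t 13.97 tcp [ 0.4686 -0.0298  0.0344] yawY 14.88 gap 0.0515 F [-0.9  0.1  5.8] j [-0.23  0.27 -0.54  0.76 -0.    1.08]
shift [  0.02  -0.03 -10.56] turn [ 0.05  0.03 -0.12]
```

Call:
send_rows(series=[0,0,-0.3,0,0,0,0.2,0,0,-1.5,0,0,0,0.2,0,0,-3.5,0,0,0,0.2,0,0,-6,0,0,0,0.2,0,0,-8.5,0,0,0,0.2,0,0,-10.5,0,0,0,0.2,0,0,-12,0,0,0,0.2,1.5,0.6,-12.5,0,0,0,0.2,4,1.6,-12.5,0,0,1,0.2,6.5,2.7,-12.5,0,0,2,0.2], newtons=40)

```text
clock: 14.8
tcp_pos: [0.4777, 0.0403, 0.1592]
orientation: [0.0, 0.625, 0.781, 0.0]
wrist_force: [0.6, -0.2, -2.3]
finger_gap: 0.0513
```

Call:
send_rows(series=[2.5,1.1,0,0,0,0,0.2,5,2.2,0,0,0,0,0.2,7.5,3.3,0,0,0,0,0.2,10,4.4,0,0,0,0,0.2,12,5.2,0,0,0,0,0.2,13.2,5.7,0,0,0,0,0.2,13.2,5.7,0,0,0,0,0.2,13.2,5.7,0,0,0,0,0.2,13.2,5.7,0,0,0,0,0.2,13.2,5.7,0,0,0,0,0.2])

```text
clock: 15.63
tcp_pos: [0.5035, 0.1804, 0.1587]
orientation: [-0.0, 0.624, 0.782, -0.0]
wrist_force: [-0.2, -0.2, -2.3]
finger_gap: 0.0514
```

```bash
python3 - <<'E'
from h import *
goto(.4984,.1813,.155,13)
ci=camera_info("wrist");a=read_camera("wrist");cv2.imwrite("pics/w4.png",a)
import pickle;pickle.dump(ci,open("ci4","wb"))
cv2.imwrite("pics/w4c.png",cv2.resize(a,None,fx=1.55,fy=1.55))
for d in silhouettes("wrist","dock")[:1]:
    print(round(d["p"],2),d["box"])
C={c:camera_info(c) for c in("top","scene")}
E
```

```text
t 15.63 tcp [0.5035 0.1804 0.1587] yawY 12.8 gap 0.0514 F [-0.2 -0.2 -2.3] j [ 0.19  0.27 -0.19  1.11 -0.    1.54]
shift [ 0.2  -0.48  0.37] turn [-0.04  0.01 -0.2 ]
```

View pics/w4c.png

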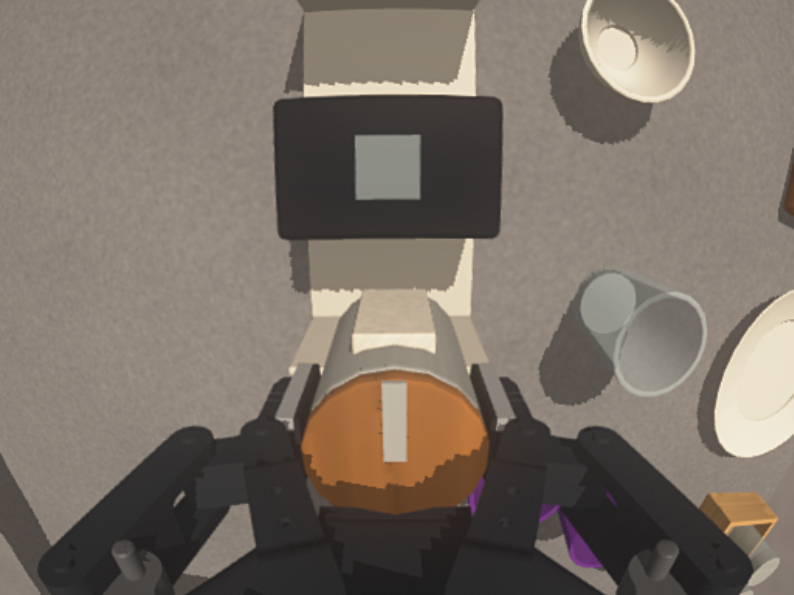

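The wrist view shows the canister held upright over the right bay with its label towards the reader block. The block top has corners (275,100), (502,97), (500,239), (279,239), and the glass cup is right of the bay at (650,340). Now the dock pose from the block top, and the bar direction.

```bash
python3 - <<'E'
from h import *
import pickle
ci=pickle.load(open("ci4","rb"));a=cv2.imread("pics/w4.png");g=cv2.cvtColor(a,cv2.COLOR_BGR2GRAY);hsv=cv2.cvtColor(a,cv2.COLOR_BGR2HSV)
print(get_state()["tcp_pos"])
m=(g<70).astype(np.uint8);m[160:]=0;m[:,:165]=0;m[:,340:]=0
n,lab,st,_=cv2.connectedComponentsWithStats(m);i=1+st[1:,4].argmax();c=cv2.findContours((lab==i).astype(np.uint8),0,1)[0][0][:,0]
P=np.array([ray(p,ci,.084,1)[:2] for p in c],np.float32);r=cv2.minAreaRect(P);print("block",st[i],r)
def ang(pts,z):
    d=ray(pts[1],ci,z,1)-ray(pts[0],ci,z,1);return np.degrees(np.arctan2(d[1],d[0]))
f=1/1.55
print("edges x:",ang(np.array([(285,239),(495,239)])*f,.084),ang(np.array([(285,99),(495,97)])*f,.084))
d=silhouettes("wrist","dock")
def frame(z,sel):
    B=np.array([ray(p,ci,z,1)[:2] for p in sel],np.float32);v=cv2.fitLine(B,cv2.DIST_HUBER,0,.01,.01).ravel();return B.mean(0),np.degrees(np.arctan2(v[1],v[0]))
s=(hsv[...,1]<70)&(hsv[...,2]>130);s[:247]=0;s[299:]=0;s[:,:243]=0;s[:,266:]=0
q=np.argwhere(s)[:,::-1];zl=get_state()["tcp_pos"][2]-.0344+.078;print("bar",len(q),frame(zl,q))
lid=(hsv[...,1]>110);lid[:238]=0;lid[332:]=0;lid[:,:190]=0;lid[:,320:]=0
L=np.array([ray(p,ci,zl,1)[:2] for p in np.argwhere(lid)[:,::-1]]);print("lid x-range in jaw dir")
j=np.radians(12.8);u=np.array([np.cos(j),np.sin(j)]);print(np.percentile((L-get_state()["tcp_pos"][:2])@u,[.2,99.8]), np.percentile((L-get_state()["tcp_pos"][:2])@[-u[1],u[0]],[.2,99.8]))
w=[ray(np.array(p)*f,ci,zl-.078+.061,1)[:2] for p in((354,332),(435,332))];e=w[1]-w[0];print("label edge",np.degrees(np.arctan2(e[1],e[0]))+90,np.linalg.norm(e))
E
```

```text
[0.50378111 0.18042519 0.158844  ]
block [  176    62   148    93 11508] ((0.48632973432540894, 0.24986714124679565), (0.10781242698431015, 0.06823693215847015), 13.270997047424316)
edges x: 12.765519634792106 13.21157515767876
bar 768 (array([0.5026005 , 0.19292606], dtype=float32), np.float32(-76.35892))
lid x-range in jaw dir
[-0.02309019  0.0266593 ] [-0.02005106  0.02668225]
label edge 102.81580753719976 0.022102693020756573
```

Call:
send_rows(series=[0.2,-0.3,0,0,0,0,0.2,0.2,-0.3,1,0,0,0,0.2,0.2,-0.3,2.5,0,0,0,0.2,0.2,-0.3,4,0,0,0,0.2,0.2,-0.3,5,0,0,0,0.2,0.2,-0.3,5.5,0,0,0,0.2,0.2,-0.3,5.5,0,0,0,0.2,0.2,-0.3,5.5,0,0,0,0.2])

```text
clock: 16.45
tcp_pos: [0.5004, 0.1827, 0.1037]
orientation: [-0.0, 0.623, 0.782, -0.0]
wrist_force: [0.9, -0.4, -2.0]
finger_gap: 0.0514
```

```bash
python3 - <<'E'
from h import *
goto(.5001,.1817,.0384,13.1)
a=read_camera("wrist");cv2.imwrite("pics/w5.png",a)
cv2.imwrite("pics/w5c.png",cv2.resize(a[20:,130:390],None,fx=2.2,fy=1.6))
E
```

```text
t 16.45 tcp [0.5004 0.1827 0.1037] yawY 12.88 gap 0.0514 F [ 0.9 -0.4 -2. ] j [ 0.2   0.31 -0.29  0.98  0.    1.55]
shift [-0.1  -0.05  6.53] turn [-0.02 -0.01 -0.22]
```

View pics/w5c.png

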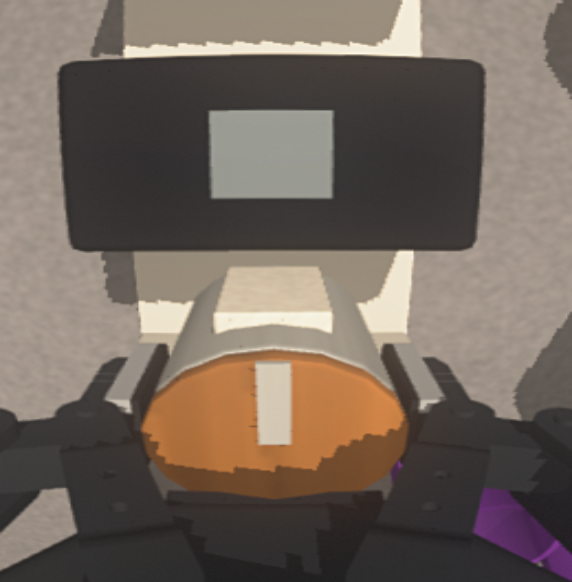

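The canister, bar (273,405), is centred on the block (window at 270) with its label square to the block face and a clear gap. Going down.

Call:
send_rows(series=[-0.1,0,1,0,0,0,0.2,-0.1,0,2,0,0,0,0.2,-0.1,0,3,0,0,0,0.2,-0.1,0,4,0,0,0,0.2,-0.1,0,5,0,0,0,0.2,-0.1,0,5.6,0,0,0,0.2,-0.1,0,6,0,0,0,0.2,-0.1,0,6.2,0,0,0,0.2,-0.1,0,6.2,0,0,0,0.2,-0.1,0,6.2,0,0,0,0.2])

```text
clock: 17.33
tcp_pos: [0.501, 0.1818, 0.042]
orientation: [0.0, 0.623, 0.782, 0.0]
wrist_force: [-0.6, 0.1, -2.8]
finger_gap: 0.0513
```

Call:
send_rows(series=[0,0,0.15,0,0,0,0.2,0,0,0.15,0,0,0,0.2,0,0,0.15,0,0,0,0.2])

```text
clock: 17.58
tcp_pos: [0.5009, 0.1818, 0.0406]
orientation: [0.0, 0.623, 0.782, 0.0]
wrist_force: [-0.6, 0.9, -3.2]
finger_gap: 0.0511
```

Call:
send_rows(series=[0,0,0.1,0,0,0,0.2,0,0,0.15,0,0,0,0.2,0,0,0.15,0,0,0,0.2])

```text
clock: 17.83
tcp_pos: [0.5006, 0.1817, 0.0387]
orientation: [-0.0, 0.623, 0.782, -0.0]
wrist_force: [-1.0, -0.8, -2.8]
finger_gap: 0.051
```

Call:
send_rows(series=[0,0,0.05,0,0,0,0.2,0,0,0.05,0,0,0,0.2,0,0,0.05,0,0,0,0.2])

```text
clock: 18.08
tcp_pos: [0.5007, 0.1818, 0.0385]
orientation: [0.0, 0.623, 0.782, 0.0]
wrist_force: [-1.3, -0.1, 0.1]
finger_gap: 0.0513
```

Call:
send_rows(series=[0,0,0.05,0,0,0,0.2,0,0,0.05,0,0,0,0.2,0,0,0.05,0,0,0,0.2])

```text
clock: 18.33
tcp_pos: [0.5007, 0.1818, 0.0385]
orientation: [0.0, 0.623, 0.782, 0.0]
wrist_force: [-2.8, -0.9, 5.0]
finger_gap: 0.0509
```

Call:
send_rows(series=[0,0,0,0,0,0,0.7,0,0,0,0,0,0,0.85,0,0,0,0,0,0,1,0,0,0,0,0,0,1,0,0,0,0,0,0,1,0,0,-1.5,0,0,0,1,0,0,-4,0,0,0,1,0,0,-7,0,0,0,1,0,0,-10.5,0,0,0,1,0,0,-14,0,0,0,1])

```text
clock: 19.17
tcp_pos: [0.5001, 0.1816, 0.1788]
orientation: [-0.0, 0.623, 0.782, -0.0]
wrist_force: [1.8, -0.5, -0.3]
finger_gap: 0.0852
```

Call:
send_rows(series=[-2,0,-4,0,0,0,1,-6,0,-4,0,0,0,1,-8,0,-4,0,0,0,1,-8,0,-4,0,0,0,1,-8,0,-4,0,0,0,1,-8,0,-4,0,0,0,1,-8,0,-4,0,0,0,1])

```text
clock: 19.75
tcp_pos: [0.5179, 0.1046, 0.2172]
orientation: [-0.001, 0.623, 0.782, -0.0]
wrist_force: [0.7, -0.2, -0.0]
finger_gap: 0.0856
```

```bash
python3 - <<'E'
from h import *
goto(.5,.18,.2,13)
ci=camera_info("wrist");a=read_camera("wrist");cv2.imwrite("pics/w6.png",a);b=read_camera("scene");cv2.imwrite("pics/s6.png",b);read_camera("top")
cv2.imwrite("pics/c6.png",np.hstack([cv2.resize(a[0:300,130:400],(396,440)),cv2.resize(b[100:230,240:357],(396,440))]))
hsv=cv2.cvtColor(a,cv2.COLOR_BGR2HSV)
for cam in("wrist","scene","top"):
    cc=camera_info(cam);fi=cam=="wrist"
    for n,k,x0 in(("canister","can",[.5,.182,0]),("dock","dock",[.4845,.249,.228]),("cup","cup",[.658,.194,0]),("bowl","bowl",[.614,.37,0])):
        for d in silhouettes(cam,n)[:3]:
            u=proj([[x0[0],x0[1],.04]],cc,fi)[0]
            if np.hypot(*(np.array(d["box"][:2])+np.array(d["box"][2:])/2-u))>(15 if not fi else 40):continue
            f=fit(M[k],x0,[(d["pixels"].astype(float),cc,fi)],z=.004 if k=="can" else 0,yaw=k=="dock");print(cam,n,round(d["p"],2),np.round(f[0],4),round(f[1],3));break
E
```

```text
t 19.75 tcp [0.5179 0.1046 0.2172] yawY 12.93 gap 0.0856 F [ 0.7 -0.2 -0. ] j [ 0.05  0.23 -0.1   1.24  0.    1.39]
shift [ 7.75 -0.06  1.73] turn [-0.07 -0.03 -0.07]
wrist canister 0.95 [0.5026 0.1824 0.    ] 0.039
wrist dock 0.66 [0.4863 0.2501 0.2269] 0.17
wrist cup 0.61 [0.6623 0.1937 0.    ] 0.059
wrist bowl 0.59 [0.6172 0.3713 0.    ] 0.113
scene canister 0.66 [0.4974 0.1854 0.    ] 0.363
scene dock 0.69 [0.4834 0.2487 0.2246] 0.142
scene cup 0.82 [0.6591 0.1935 0.    ] 0.133
scene bowl 0.72 [0.6128 0.3688 0.    ] 0.141
top dock 0.98 [0.4819 0.2556 0.2565] 0.488
top cup 0.75 [0.6603 0.1944 0.    ] 0.091
top bowl 0.74 [0.6093 0.3732 0.    ] 0.069
```

View pics/c6.png

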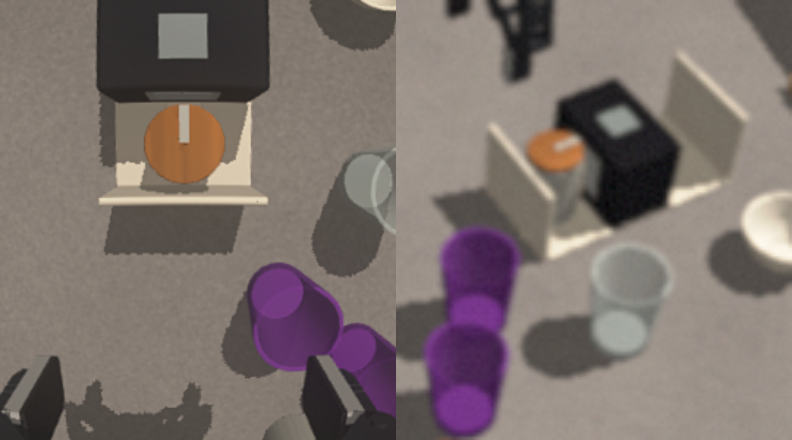

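The canister stands in the right bay, bar (184,125) pointing straight at the block. In the dock frame it is at about x +1 mm, y -70 mm.

```bash
python3 -c "
from h import *
print(hand_in())"
```

```text
the job is handed in; nothing more can be done
None
```

The tea canister is standing upright in the reader's right bay, the bay on the glass cup's side, with its label facing the reader block. The job was handed in at about 20 s of the 61 s allowed. I took the canister out of the guide gripping label and back, set it down on the open counter, turned the gripper 90° and regripped it across the sides. I then lowered it until it touched the base plate, at about 5 N.

**Position:** the last wrist view puts the canister within about 1 mm of the bay centre. The label was last measured while held over the bay, within about 1° of square to the block, and the final picture shows the bar pointing straight at it.

**Other objects:** the cup and bowl measured within about 5 mm of where they started, which is the spread between the cameras. The gripper is open and clear of everything. I did not re-measure the dispenser, salt jar and tongs at the end, but no move came near them.

**Checks that disagreed:**
- The final scene-camera fit of the canister, which the bay wall partly hides, was poor. It read about 6 mm from the wrist value, so I relied on the wrist view.
- The final top-camera fit of the dock was also poor, and the top camera gave no position for the canister.
- In the guide my first position was about 7 mm off, because I took that picture while the arm was still settling. The grip held and I corrected it at the regrip.

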